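# Carousel to packing wall

### The job

Push the parts carousel round by its rim pins until the compartment with the aluminium block is centred in the opening of the clear cover, and let it come to rest there. Then take the block out and lay it flat in the vacant place on the second course of the packing wall, in running bond: half on each of the two lower blocks nearest the robot, sides flush, close up to the upper block already laid, and let go. Leave the laid blocks, the other parts in the carousel and the can and bottles where they are.

Things in the scene. Friction and masses are not known exactly. Their poses are not given: they have to be found in the camera images.
- new_block: plain aluminium block 28 x 68 x 16 mm (its x, y, z), origin at the centre of its underside; the only block in the carousel, lying flat on the tray floor (22 mm above the bench) in its compartment, its long side radial within 0.25 rad; 60 to 115 g. It is to be laid on the wall
- tray_axis (a point): on the upright axis of the parts carousel, at tray-floor height (22 mm above the bench). Grey round tray of radius 145 mm with four equal 90 degree compartments between a hub of radius 28 mm and a ring wall of outer radius 118 mm; ring wall and the 3 mm dividers stand 16 mm above the rubber-lined tray floor
- opening (a point): middle of the opening in the fixed clear dust cover, 78 mm from the tray axis, at tray-floor height. The cover (radius 119 mm, 62 to 66 mm above the bench, knob on its centre up to 77 mm) bars the hand except in this one pie-shaped opening, which spans 50 degrees either side of the line from the axis to this point and faces the robot within 0.4 rad
- block_slot (a point): middle of the compartment that holds the block, 78 mm from the tray axis, at tray-floor height; turns with the tray. The dividers beside it, and the rim pins in line with them, stand 45 degrees either side of it; the further pins follow every 90 degrees
- rim_pin (a point): top of one of the four upright steel pins (10 mm diameter) on the tray's open rim, 52 mm above the bench, 134 mm from the tray axis, 45 degrees anticlockwise from above of block_slot; the others are alike, one in line with each divider. The tray is turned by pushing any of them
- tray (a joint): turn of the tray in rad, anticlockwise from above positive; 0 at the start, when the block's compartment stands anywhere but in the opening (1.1 rad or more from its middle). Turns either way without detents or a stop within two turns; light friction (about 1 N at the rim) keeps it where it is left. Jerks make loose contents slide
- setup_plate: fixed dark steel plate 52 x 226 x 8 mm (x, y, z), origin at the centre of its underside; the packing wall of blocks stands along its y axis, which points roughly toward the robot
- wall_place (a point): the vacant place for the new block on the wall's second course: the centre of its underside there, 24 mm above the bench, over the joint between the middle and the near lower block; axes as the setup plate's, so the block's long side belongs along y. At its -y side stands the end of the second-course block already laid, with a gap of 1 mm if the new block is exactly on this point
- base_far: loose lower-course block, plain aluminium block 28 x 68 x 16 mm (its x, y, z), origin at the centre of its underside; centre 69 mm from the plate's centre toward -y, far from the robot
- base_mid: loose lower-course block in the middle of the plate, plain aluminium block 28 x 68 x 16 mm (its x, y, z), origin at the centre of its underside
- base_near: loose lower-course block, plain aluminium block 28 x 68 x 16 mm (its x, y, z), origin at the centre of its underside; 69 mm from the plate's centre toward +y, nearest the robot
- top_far: loose second-course block already laid over the joint of the far and middle lower blocks, plain aluminium block 28 x 68 x 16 mm (its x, y, z), origin at the centre of its underside
- bearing: roller bearing race 42 mm across, 15 mm high, in another compartment; origin at underside centre
- fitting_1: zinc-plated hose nipple 15 mm across, 31 mm tall, standing (it may topple) in another compartment; origin at underside centre
- long_bolt: flanged bolt 46 x 63 x 21 mm lying in another compartment; origin at underside centre
- spray_can: bystander: green aerosol can, 58 mm across, 211 mm tall, upright at the far right of the carousel; origin at underside centre
- layout_bottle: bystander: squat white bottle with a screw cap, 51 mm across, 73 mm tall; origin at underside centre
- oil_bottle: bystander: small white bottle with a red cap, 35 mm across, 90 mm tall, left of the carousel; origin at underside centre
Mind the look-alikes: they are no part of the job. What is shaped like the base_far but black or red is not meant.

How it is judged:
On the way:
1. the block's compartment is centred in the cover's opening (within 20 mm) and the tray at rest (horizontal distance between block_slot and opening below 0.02 m and velocity of joint tray between -0.1 and 0.1 rad/s and height (world z) of new_block below 0.03 m), for 0.2 s.
At the end, for the whole second after the job is handed in: The new block rests flat and released in the vacant place of the second course: within 8 mm along the wall, 6 mm across it, 3 mm in height and 0.12 rad of the wall's line; the four laid blocks are flat and within 8 mm of where they started (y of new_block in the frame of wall_place between -0.008 and 0.008 m and x of new_block in the frame of wall_place between -0.006 and 0.006 m and z of new_block in the frame of wall_place between -0.003 and 0.003 m and angle between the y axis of new_block and the y axis of setup_plate, either way round below 0.12 rad and angle between each of new_block, base_far, base_mid, base_near, top_far's own z axis and vertical below 0.06 rad and linear speed of new_block below 0.01 m/s and distance of each of base_far, base_mid, base_near, top_far from where it was at the start of the episode below 0.008 m); the robot touches nothing.
It fails at once if a bystander bottle or can is shifted by more than 25 mm or tipped (distance of any of spray_can, layout_bottle, oil_bottle from where it was at the start of the episode above 0.025 m or angle between any of spray_can, layout_bottle, oil_bottle's own z axis and vertical above 0.3 rad).
It fails at once if another part leaves the carousel (horizontal distance between any of bearing, fitting_1, long_bolt and tray_axis above 0.125 m or height (world z) of any of bearing, fitting_1, long_bolt above 0.08 m).
It fails at once if a block already laid is shifted by more than 12 mm (distance of any of base_far, base_mid, base_near, top_far from where it was at the start of the episode above 0.012 m).
It also fails if it takes over 54 s, if anything falls off the work surface, if the arm or the gripper's body presses on something with over 40 N, if the wrist force passes 120 N, or if a joint passes its speed limit or range.

### The arm

A 6-joint arm with a two-finger parallel gripper is mounted at the origin on a cart in front of the work surface, level with it; the furniture and walls round the work are solid. World frame = base frame: x ahead of the robot, y to its left, z up, the work surface at z = 0. Lengths are in m, angles in rad, forces in N, time in s.
With the tool pointing down it reaches from about 0.375 to 0.925 m from the base axis. Payload 5.7 kg.
Tool frame: the origin (TCP) lies at the centre of the arm's flange, where the gripper is bolted on; the fingertips stand 182 mm ahead of it and the grasp point (between the pads) lies 163 mm ahead of it; y points along the fingers, z is the direction in which the jaws open and shut, and the axes are right-handed (so a half turn about y gives the same grasp; the last joint's range is limited). The gripper opens to 88 mm and grips with 3 to 60 N. Pads are 20 mm wide; open, the fingers measure 115 mm over their backs; the gripper's body (75 mm by 178 mm) begins 61 mm behind the grasp point.
Start: joints at [1.151, 0.359, 1.51, -0, 1.272, -0.115], TCP at [0.18, 0.572, 0.405] pointing down, gripper open.
Joint ranges: [-2.97, 2.97], [-1.01, 2.36], [0.21, 2.38], [-0.96, 4.11], [0.2, 2.71], [-2.98, 2.98]. Speed limits (rad/s): [2.39, 2.39, 3.14, 3.14, 3.14, 3.14].

### API

Orientations are given as a unit quaternion [w, x, y, z].
In Python, from station import manip, eyes, order gives the robot as it stands. The module is installed in compiled form; this text tells all that it offers.
- The arm moves only by the tool move_arm, never from a script. Its argument "motion" is one flat list of numbers, 4 for each row, row after row: the shift along the tool's x, y, z in units of 40 mm (1.0 is 40 mm), then the turn about the tool's y in units of 6 degrees (1.0 is 6 degrees). A call has 1 to 5 rows; each row is the pose to reach, as a shift and turn from the pose measured when the call began, along the tool's axes at that moment; what a row does not reach only later rows make up. A row lasts 1/10 s, in which the tool goes at most 50 mm and 8.59 degrees, less where a joint would pass 70% of its speed; a pose out of reach is approached as far as the arm can. A call with a gripper value outside its range is refused whole. "gripper" is the closure, from 0 (fully open) to 1 (shut), set as the call begins (left out, the last holds). The fingers move at their own pace and stop on an object; "squeeze" is the grip in N (left out, the last holds). Time passes only in rows, so rows that repeat a pose let the fingers close. It gives the time, the measured TCP pose, the force and the opening at its end, in the units of the state.
- manip.read_state(): the state, without advancing time (a new reading comes with each control period).
- eyes.read_camera(name): name is "scene" or "side" or "wrist"; returns the picture (480x640x3 uint8, red, green, blue); there is no depth.
- eyes.camera_params(name): a dict with "mtx" (3x3 intrinsics, pixels), "rvec" (rotation vector, rad) and "tvec" (3), from world to camera coordinates, as OpenCV has them. Camera axes: x right, y down, z forward; pixel columns grow to the right and rows downward; lengths in m; the calibration is good to about 2 mm. A picture is of the moment at which its call begins: read the wrist's pose just before it. camera_params takes no time and is no camera call; for the wrist camera it gives the pose at the moment of the call.
- order.close_job(): hands the job in, once; it reports no verdict.
The state is a dict: "t": time; "qpos": joint angles; "qvel": joint speeds; "effort": joint torques, N m; "tool_pos": TCP position; "tcp_rot": TCP orientation; "wrist_force": force on the tool from outside, world axes, zero at the start; "moment": the same for the moment, N m; "grip_width": finger opening in m.
Only numpy, scipy, OpenCV 4.12 (cv2) and the standard library are available. Lean on these libraries where they do the work, as an engineer would, in place of code of your own. Each camera call takes 0.05 s, during which the arm holds its last target.

## Working session

There is one attempt and no reset: what is moved stays moved. The work goes in short steps, Python scripts to look and compute and a tool call to move; the robot and the scene stay as the last step left them, time stands still between calls to the robot, and variables do not carry over. Pictures are saved under pics/ and viewed, and the job is handed in when it is done.

Besides the shell and the picture viewer there is one more tool, called after ">>>" as name(argument=value, ...) on one line, values as JSON. move_arm: Moves the arm, as the interface text tells. Its arguments: {"type":"object","properties":{"motion":{"type":"array","items":{"type":"number"}},"gripper":{"type":"number"},"squeeze":{"type":"number"}},"required":["motion"]}

```bash
mkdir -p pics; python3 - <<'E'
from station import manip, eyes, order
import cv2, numpy as np
s=manip.read_state()
print({k:np.round(v,4) for k,v in s.items()})
for n in ["scene","side","wrist"]:
    p=eyes.camera_params(n); print(n,p)
    im=eyes.read_camera(n); cv2.imwrite(f"pics/{n}0.png",im[:,:,::-1])
E
```

```text
{'t': np.float64(0.0), 'qpos': array([ 1.1509,  0.3595,  1.5114, -0.    ,  1.2725, -0.1151]), 'qvel': array([ 0.0023,  0.0001,  0.    , -0.0008, -0.0003, -0.0009]), 'effort': array([ 1.90000e-03, -5.15384e+01, -2.70719e+01,  6.74000e-02,
        3.54000e-02, -1.00000e-04]), 'tool_pos': array([0.1799, 0.572 , 0.4038]), 'tcp_rot': array([-0.6983,  0.6995, -0.1075,  0.1072]), 'wrist_force': array([-0.0298, -0.0012, -0.2971]), 'moment': array([ 0.0698, -0.0055, -0.0037]), 'grip_width': np.float64(0.0874)}
scene {'mtx': array([[446.4801798 ,   0.        , 316.85147307],
       [  0.        , 446.4801798 , 247.24957208],
       [  0.        ,   0.        ,   1.        ]]), 'rvec': array([ 2.07326891, -1.24799028,  0.4847946 ]), 'tvec': array([-0.27359517,  0.38330829,  0.99432823])}
side {'mtx': array([[480.04882348,   0.        , 311.50058799],
       [  0.        , 480.04882348, 241.7162859 ],
       [  0.        ,   0.        ,   1.        ]]), 'rvec': array([ 1.90354609, -0.36072914,  0.28140963]), 'tvec': array([-0.50231055,  0.12297892,  1.08408211])}
wrist {'mtx': array([[365.10659183,   0.        , 320.14882011],
       [  0.        , 365.10659183, 241.59550458],
       [  0.        ,   0.        ,   1.        ]]), 'rvec': array([-2.36878723, -1.73731165, -0.21098983]), 'tvec': array([-0.60122314, -0.02839347,  0.38851054])}
```

View pics/scene0.png

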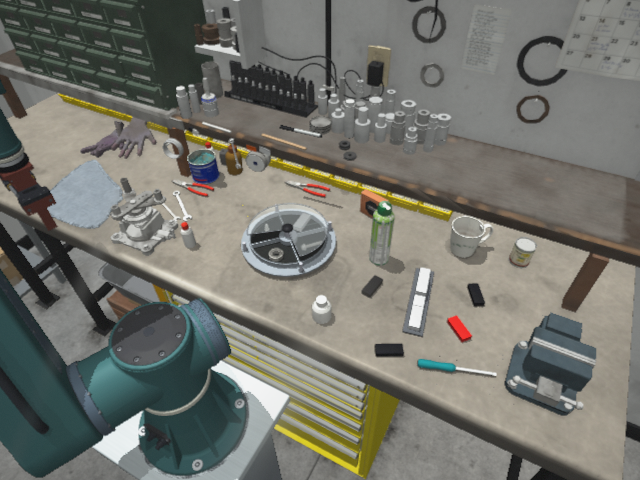

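View pics/side0.png

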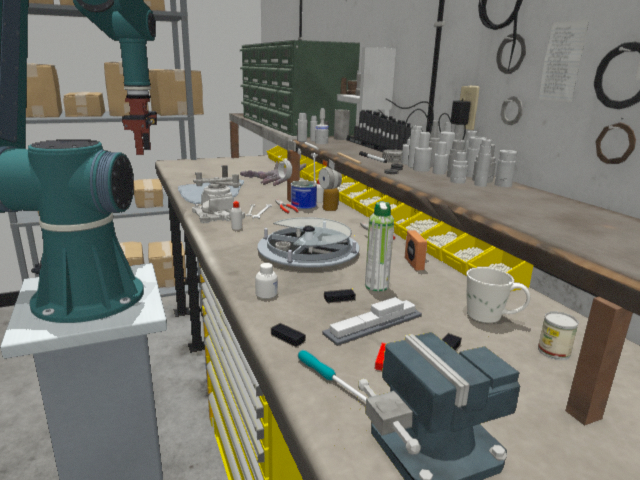

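View pics/wrist0.png

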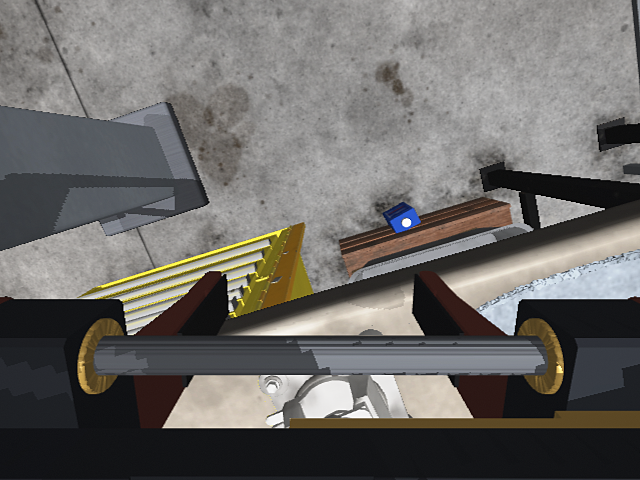

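The scene view shows the carousel at about (288,240), the wall at (420,300), the can at (381,235), the white bottle at (321,310) and the oil bottle at (189,236). The black bars at (372,286), (389,350) and (476,294) and the red one at (459,328) are look-alikes. Next I'll enlarge the carousel and the wall.

```bash
cat > h.py <<'E'
import cv2, numpy as np
from station import manip, eyes, order
def cam(n):
    p=eyes.camera_params(n); R=cv2.Rodrigues(np.array(p['rvec'],float))[0]; return p['mtx'],R,np.array(p['tvec'],float)
def ray(n,uv,z,c=None):
    K,R,t=c or cam(n); d=R.T@np.linalg.inv(K)@np.array([uv[0],uv[1],1.]); o=-R.T@t
    return o+d*(z-o[2])/d[2]
def proj(n,P,c=None):
    K,R,t=c or cam(n); q=K@(R@np.asarray(P,float).reshape(-1,3).T+t[:,None]); return (q[:2]/q[2]).T
def crop(im,x0,y0,w,h,s,f):
    cv2.imwrite(f,cv2.resize(im[y0:y0+h,x0:x0+w],None,fx=s,fy=s,interpolation=cv2.INTER_CUBIC))
E
python3 - <<'E'
from h import *
a=cv2.imread('pics/scene0.png');b=cv2.imread('pics/side0.png')
crop(a,230,195,120,90,6,'pics/c1.png');crop(a,390,255,60,85,7,'pics/w1.png')
crop(b,250,210,120,65,6,'pics/c2.png');crop(b,315,285,115,60,6,'pics/w2.png')
for n in['scene','side']:
    K,R,t=cam(n);print(n,-R.T@t)
E
```

```text
scene [-0.23270572 -0.46072569  0.97162137]
side [ 0.08483377 -1.08673822  0.50445712]
```

View pics/c1.png

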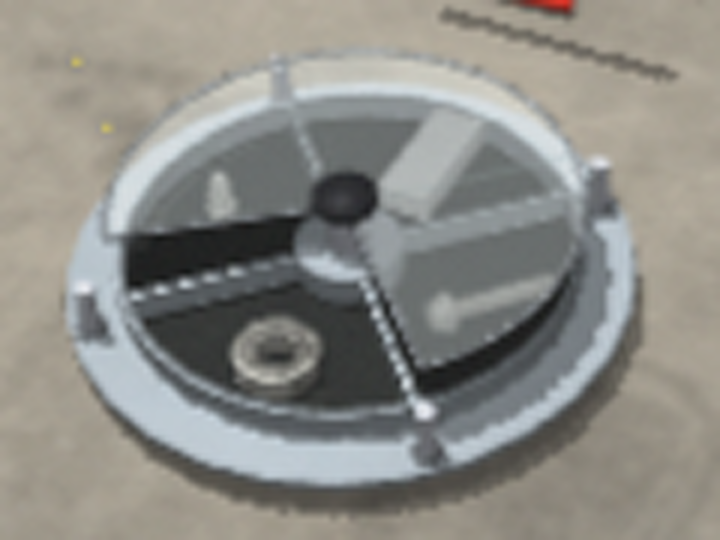

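View pics/w1.png

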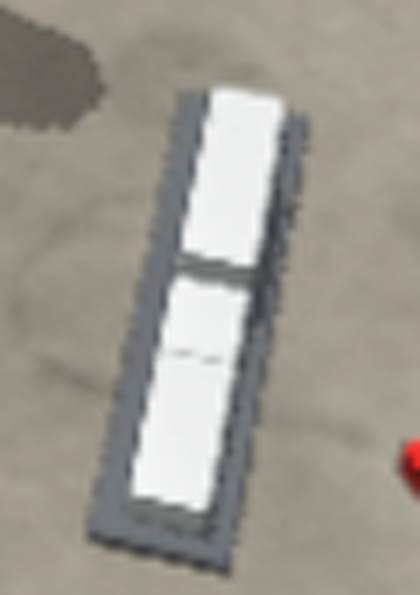

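View pics/c2.png

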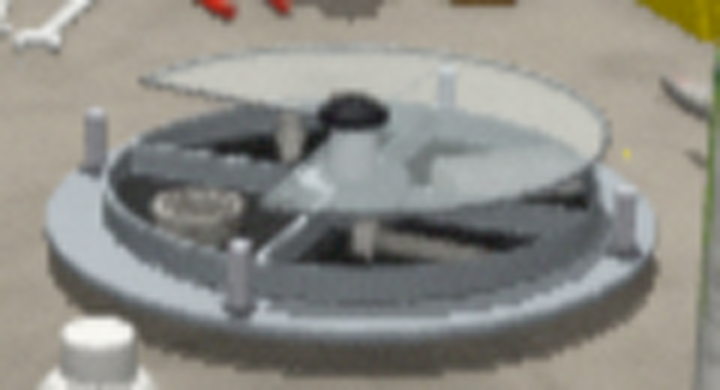

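View pics/w2.png

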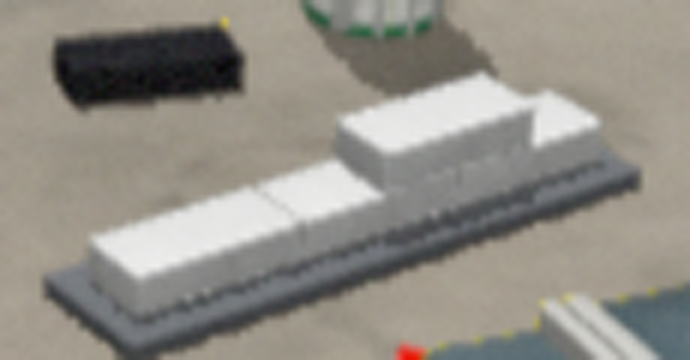

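```bash
cat >> h.py <<'E'
def tri(ua,ub):
    A=cam('scene');B=cam('side')
    P=cv2.triangulatePoints(A[0]@np.c_[A[1],A[2]],B[0]@np.c_[B[1],B[2]],np.array(ua,float).T,np.array(ub,float).T);return (P[:3]/P[3]).T
def uc(p,x0,y0,s): return (np.array(p,float)+.5)/s-.5+np.array([x0,y0])
E
python3 - <<'E'
from h import *
np.set_printoptions(precision=4,suppress=True)
pa=uc([(278,58),(600,160),(425,410),(84,286)],230,195,6)
pb=uc([(447,68),(626,188),(240,242),(95,110)],250,210,6)
P=tri(pa,pb);print(P)
Q=np.array([ray('scene',u,.052) for u in pa]);print(Q); Q2=np.array([ray('side',u,.052) for u in pb]);print(Q2)
for q in (P,Q,Q2): 
    c=q[:,:2].mean(0);print(c,np.linalg.norm(q[:,:2]-c,axis=1),np.degrees(np.arctan2(*(q[:,:2]-c).T[::-1])))
c=(Q[:,:2].mean(0)+Q2[:,:2].mean(0))/2
# block in carousel, top z .038 ; corners c1
bc=[ray('scene',u,.038)[:2] for u in uc([(385,195),(432,110),(485,122),(425,215)],230,195,6)];bc=np.array(bc);print('blk',bc,bc.mean(0),np.degrees(np.arctan2(*(bc.mean(0)-c)[::-1])),np.linalg.norm(bc.mean(0)-c))
# cover edges
e=np.array([ray('scene',u,.066)[:2] for u in uc([(107,235),(418,370)],230,195,6)])-c;print('edges scene',np.linalg.norm(e,axis=1),np.degrees(np.arctan2(e[:,1],e[:,0])))
e=np.array([ray('side',u,.066)[:2] for u in uc([(140,80),(262,203)],250,210,6)])-c;print('edges side',np.linalg.norm(e,axis=1),np.degrees(np.arctan2(e[:,1],e[:,0])))
E
```

```text
[[ 0.6651  0.197   0.0497]
 [ 0.6705  0.0062  0.0504]
 [ 0.4803 -0.0003  0.0503]
 [ 0.4744  0.1896  0.05  ]]
[[ 0.6634  0.1955  0.052 ]
 [ 0.6696  0.0055  0.052 ]
 [ 0.4785 -0.0013  0.052 ]
 [ 0.4732  0.1883  0.052 ]]
[[ 0.6616  0.1899  0.052 ]
 [ 0.6678  0.0017  0.052 ]
 [ 0.4792 -0.004   0.052 ]
 [ 0.4724  0.1836  0.052 ]]
[0.5726 0.0981] [0.1354 0.1343 0.1349 0.1342] [  46.914   -43.1828 -133.149   137.0287]
[0.5712 0.097 ] [0.135  0.1344 0.1351 0.1339] [  46.8893  -42.9225 -133.3231  137.0151]
[0.5703 0.0928] [0.1333 0.1335 0.1329 0.1335] [  46.7469  -43.0583 -133.2385  137.1264]
blk [[0.6095 0.0984]
 [0.6779 0.1098]
 [0.6822 0.0801]
 [0.6059 0.0727]] [0.6439 0.0903] -3.6080217335018334 0.07329956624346938
edges scene [0.1194 0.1205] [ 128.1016 -133.3101]
edges side [0.1147 0.1215] [ 131.758  -130.6045]
```

```bash
python3 - <<'E'
from h import *
np.set_printoptions(precision=4,suppress=True)
from scipy.spatial.transform import Rotation as Ro
s=manip.read_state();q=s['tcp_rot'];print(Ro.from_quat([q[1],q[2],q[3],q[0]]).as_matrix())
# wall top courses via white mask in scene+side
for n in('scene','side'):
    im=cv2.imread(f'pics/{n}0.png');
    pts=np.array([[0.45,-.1,0],[.75,-.4,0]]);print(n,proj(n,pts))
w=lambda L:uc(L,390,255,7); v=lambda L:uc(L,315,285,6)
# near-base top (z .024): near corners & joint corners; far top block (z .040)
nb=w([(130,497),(208,512),(172,282),(248,292),(163,349),(235,363)])
print('near base scene',np.array([ray('scene',u,.024)[:2] for u in nb]))
tf=w([(210,88),(283,100),(182,252),(256,268)])
print('topfar scene',np.array([ray('scene',u,.040)[:2] for u in tf]))
pl=w([(88,535),(230,572)]);print('plate near',np.array([ray('scene',u,.008)[:2] for u in pl]))
nb=v([(92,238),(140,280),(254,185),(305,225)])
print('near base side',np.array([ray('side',u,.024)[:2] for u in nb]))
tf=v([(338,122),(388,155),(485,75),(532,108)])
print('topfar side',np.array([ray('side',u,.040)[:2] for u in tf]))
pl=v([(45,282),(128,345),(640,170)]);print('plate side',np.array([ray('side',u,.008)[:2] for u in pl]))
# bystanders by base
print('can', ray('scene',(380,264),0),'can top',ray('scene',(383,206),.2),ray('side',(383,208),.205))
print('bottle',ray('scene',(321,320),0), ray('scene',(321,299),.073), ray('side',(265,267),.073))
print('oil',ray('scene',(184,225),.09),ray('side',(236,205),.09))
E
```

```text
[[ 0.9539 -0.0006  0.3001]
 [-0.3001 -0.0013  0.9539]
 [-0.0001 -1.     -0.0014]]
scene [[327.1297 294.4673]
 [464.7917 260.1798]]
side [[291.584  285.0855]
 [474.495  322.4413]]
near base scene [[ 0.4389 -0.3366]
 [ 0.4457 -0.3635]
 [ 0.5393 -0.3164]
 [ 0.548  -0.3436]
 [ 0.5075 -0.3243]
 [ 0.5136 -0.3503]]
topfar scene [[ 0.6263 -0.2987]
 [ 0.6334 -0.3264]
 [ 0.5418 -0.3172]
 [ 0.5472 -0.3445]]
plate near [[ 0.4276 -0.3268]
 [ 0.4363 -0.3774]]
near base side [[ 0.4425 -0.3389]
 [ 0.4461 -0.3682]
 [ 0.509  -0.3257]
 [ 0.5125 -0.3556]]
topfar side [[ 0.5424 -0.3217]
 [ 0.5468 -0.3483]
 [ 0.6093 -0.3084]
 [ 0.6114 -0.3358]]
plate side [[ 0.4282 -0.3345]
 [ 0.4377 -0.3786]
 [ 0.6582 -0.3382]]
can [ 0.6221 -0.1852  0.    ] can top [ 0.6423 -0.1682  0.2   ] [ 0.6293 -0.198   0.205 ]
bottle [ 0.3669 -0.1251  0.    ] [ 0.3786 -0.1201  0.073 ] [ 0.3732 -0.1349  0.073 ]
oil [0.4231 0.3598 0.09  ] [0.4191 0.3144 0.09  ]
```

```bash
cat >> h.py <<'E'
from scipy.spatial.transform import Rotation as Ro
def pose():
    s=manip.read_state();q=s['tcp_rot'];return s,np.array(s['tool_pos']),Ro.from_quat([q[1],q[2],q[3],q[0]]).as_matrix()
def plan(T,show=True):
    s,p,R=pose();phi0=np.degrees(np.arctan2(R[1,2],R[0,2]))
    out=[]
    for x,y,z,ph in T:
        d=R.T@(np.array([x,y,z])-p)/.04; th=(phi0-ph+180)%360-180
        out.append(list(np.round(d,2))+[round(th/6,2)])
    print('t',round(float(s['t']),2),'tcp',np.round(p,4),'phi',round(phi0,2),'F',np.round(s['wrist_force'],1),'w',round(float(s['grip_width']),4))
    for r in out: print([float(v) for v in r])
def lin(a,b,n): return [np.array(a)+(np.array(b)-np.array(a))*k/n for k in range(1,n+1)]
AX=np.array([.572,.097])
def pin(ang,z,r=.134): a=np.radians(ang); return [AX[0]+r*np.cos(a),AX[1]+r*np.sin(a),z,ang-90]
E
python3 - <<'E'
from h import *
s,p,R=pose()
plan(lin([*p,72.5],[*pin(137,.30)[:2],.34,47],10))
E
```

```text
t 0.15 tcp [0.1799 0.5721 0.404 ] phi 72.54 F [-1.   0.8  0.2] w 0.088
[0.99, 0.16, -0.69, 0.43]
[1.98, 0.32, -1.39, 0.86]
[2.97, 0.48, -2.08, 1.28]
[3.96, 0.64, -2.78, 1.71]
[4.95, 0.8, -3.47, 2.13]
[5.93, 0.97, -4.17, 2.56]
[6.92, 1.13, -4.86, 2.98]
[7.91, 1.29, -5.55, 3.41]
[8.9, 1.45, -6.25, 3.83]
[9.89, 1.61, -6.94, 4.26]
```

>>> move_arm(motion=[1,0.16,-0.7,0.43,2,0.32,-1.4,0.86,3,0.5,-2.1,1.3,4,0.65,-2.8,1.7,5,0.8,-3.5,2.15], gripper=0.7)

```text
t: 0.65
tool_pos: [0.3294, 0.3768, 0.3718]
tcp_rot: [-0.682, 0.683, -0.186, 0.186]
wrist_force: [1.6, 0.6, 0.4]
grip_width: 0.0516
```

```bash
python3 - <<'E'
from h import *
plan(lin([.327,.38,.37,60],[*pin(137,.3)[:2],.30,47],5))
E
```

```text
t 0.65 tcp [0.3294 0.3768 0.3718] phi 59.56 F [1.6 0.6 0.4] w 0.0516
[1.03, 0.4, -0.41, 0.36]
[2.15, 0.75, -0.87, 0.79]
[3.27, 1.1, -1.32, 1.23]
[4.38, 1.45, -1.77, 1.66]
[5.5, 1.8, -2.23, 2.09]
```

>>> move_arm(motion=[1.1,0.4,-0.45,0.4,2.2,0.75,-0.9,0.8,3.3,1.1,-1.35,1.25,4.4,1.45,-1.8,1.7,5.5,1.8,-2.23,2.1])

```text
t: 1.15
tool_pos: [0.4746, 0.1866, 0.2995]
tcp_rot: [-0.657, 0.658, -0.26, 0.26]
wrist_force: [0.8, 0.5, 1.2]
grip_width: 0.0265
```

```bash
python3 - <<'E'
from h import *
c=cam('wrist');im=eyes.read_camera('wrist')[:,:,::-1].copy();cv2.imwrite('pics/wr1.png',im)
plan([pin(137,.26)])
print(proj('wrist',[[*pin(a,0)[:2],.052] for a in (137,-133)]+[[.572,.097,.077]],c))
E
```

```text
t 1.2 tcp [0.4786 0.1821 0.2979] phi 46.63 F [ 3.6 -3.9 -1.4] w 0.026
[-0.2, 0.95, 0.04, -0.06]
[[319.26897087 254.26089247]
 [137.63797752 430.14091102]
 [319.87409315 457.59796085]]
```

View pics/wr1.png

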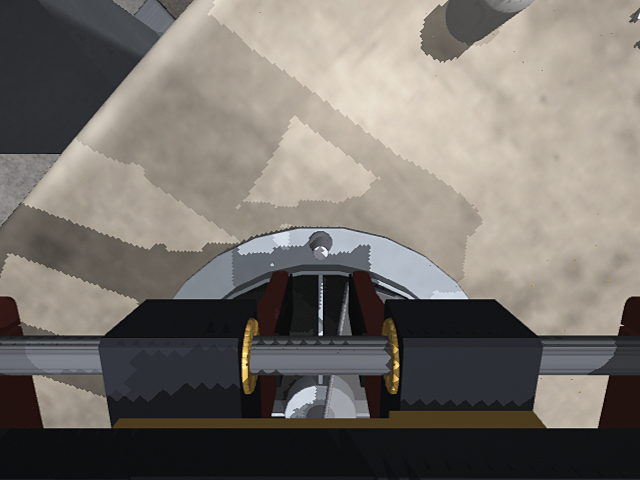

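The wrist view shows the pin's top at (320,253); I predicted (319,254), so the axis estimate holds. Descending over it.

```bash
python3 - <<'E'
from h import *
plan([pin(137,.26),pin(137,.218)])
E
```

```text
t 1.2 tcp [0.4786 0.1821 0.2979] phi 46.63 F [ 3.6 -3.9 -1.4] w 0.026
[-0.2, 0.95, 0.04, -0.06]
[-0.2, 2.0, 0.04, -0.06]
```

>>> move_arm(motion=[-0.2,0.2,0.04,-0.06,-0.2,0.8,0.04,-0.06,-0.2,1.4,0.04,-0.06,-0.2,2.0,0.04,-0.06,-0.2,2.0,0.04,-0.06])

```text
t: 1.7
tool_pos: [0.4716, 0.1891, 0.2153]
tcp_rot: [-0.656, 0.661, -0.259, 0.258]
wrist_force: [-0.6, 0.3, 0.1]
grip_width: 0.0266
```

```bash
python3 - <<'E'
from h import *
plan([pin(137,.217)]+[pin(137+a,.217) for a in (1.5,5,10,15.5,21)])
c=cam('wrist');im=eyes.read_camera('wrist')[:,:,::-1].copy();cv2.imwrite('pics/wr2.png',im)
im=eyes.read_camera('side')[:,:,::-1];crop(im,230,170,160,110,5,'pics/s2.png')
E
```

```text
t 1.7 tcp [0.4716 0.1891 0.2153] phi 47.08 F [-0.6  0.3  0.1] w 0.0266
[0.05, -0.04, 0.03, 0.01]
[0.06, -0.04, -0.06, -0.24]
[0.07, -0.04, -0.26, -0.82]
[0.1, -0.04, -0.55, -1.65]
[0.18, -0.04, -0.87, -2.57]
[0.28, -0.03, -1.17, -3.49]
```

View pics/s2.png

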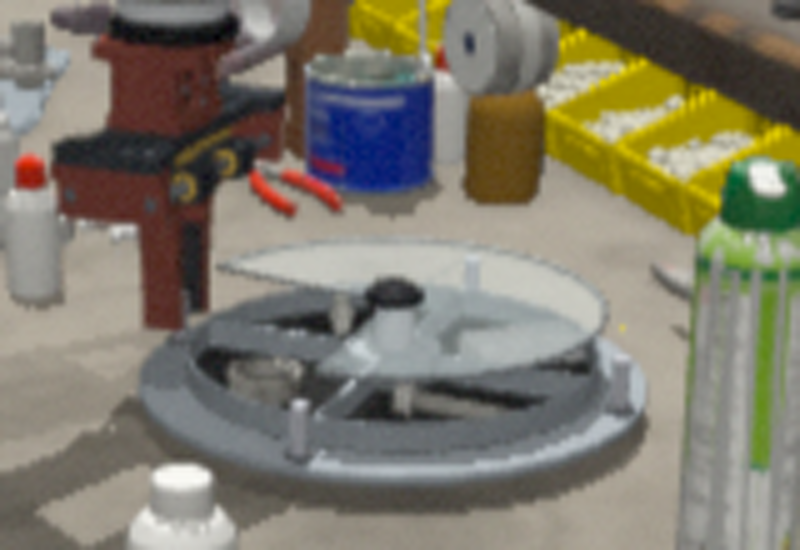

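View pics/wr2.png

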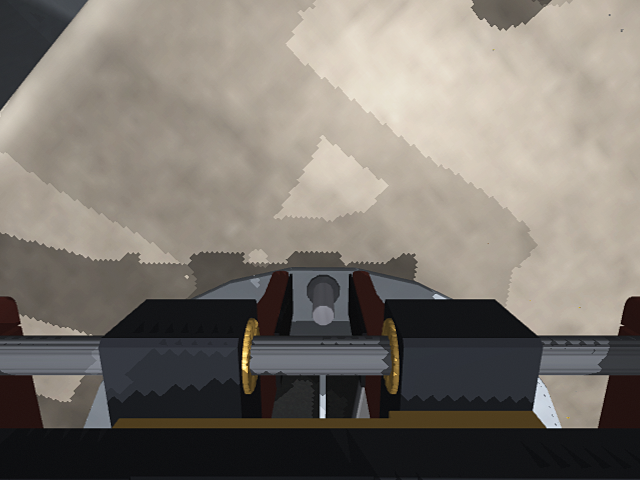

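The fingers straddle the pin, which shows between them at (322,300). Starting the first stroke, slowly ramped.

>>> move_arm(motion=[0.06,-0.04,-0.02,-0.1,0.06,-0.04,-0.15,-0.5,0.07,-0.04,-0.35,-1.1,0.12,-0.04,-0.63,-1.9,0.2,-0.04,-0.93,-2.75], gripper=0.8)

```text
t: 2.3
tool_pos: [0.4542, 0.1569, 0.221]
tcp_rot: [-0.688, 0.69, -0.159, 0.161]
wrist_force: [-0.6, 0.8, -0.4]
grip_width: 0.0178
```

```bash
python3 - <<'E'
from h import *
plan([pin(137+a,.217) for a in (21,26.5,32,37.5,43)])
E
```

```text
t 2.3 tcp [0.4542 0.1569 0.221 ] phi 63.83 F [-0.6  0.8 -0.4] w 0.0178
[-0.04, 0.1, -0.29, -0.7]
[0.0, 0.1, -0.61, -1.61]
[0.07, 0.1, -0.92, -2.53]
[0.17, 0.1, -1.23, -3.45]
[0.3, 0.11, -1.52, -4.36]
```

>>> move_arm(motion=[-0.04,0.1,-0.29,-0.7,0,0.1,-0.6,-1.6,0.07,0.1,-0.92,-2.5,0.17,0.1,-1.22,-3.4,0.3,0.1,-1.52,-4.35])

```text
t: 2.8
tool_pos: [0.4383, 0.0969, 0.2186]
tcp_rot: [-0.706, 0.708, 0.003, 0.001]
wrist_force: [-0.0, 0.9, -0.4]
grip_width: 0.0175
```

```bash
python3 - <<'E'
from h import *
plan([pin(137+a,.217) for a in (48.5,54,59.5,65,70.5)])
E
```

```text
t 2.8 tcp [0.4383 0.0969 0.2186] phi 90.2 F [-0.   0.9 -0.4] w 0.0175
[0.01, 0.04, -0.32, -0.88]
[0.05, 0.04, -0.64, -1.8]
[0.13, 0.04, -0.95, -2.72]
[0.23, 0.05, -1.25, -3.63]
[0.37, 0.05, -1.55, -4.55]
```

>>> move_arm(motion=[0,0.04,-0.32,-0.9,0.05,0.04,-0.64,-1.8,0.12,0.04,-0.95,-2.7,0.23,0.05,-1.25,-3.6,0.37,0.05,-1.55,-4.55])

```text
t: 3.3
tool_pos: [0.4534, 0.0347, 0.2182]
tcp_rot: [-0.685, 0.688, 0.172, -0.168]
wrist_force: [1.0, 1.5, -1.4]
grip_width: 0.018
```

```bash
python3 - <<'E'
from h import *
plan([pin(137+a,.217) for a in (75.5,80,84,87,88.5)])
E
```

```text
t 3.3 tcp [0.4534 0.0347 0.2182] phi 117.76 F [ 1.   1.5 -1.4] w 0.018
[0.01, 0.03, -0.28, -0.79]
[0.04, 0.03, -0.54, -1.54]
[0.09, 0.03, -0.77, -2.21]
[0.13, 0.04, -0.94, -2.71]
[0.16, 0.04, -1.02, -2.96]
```

>>> move_arm(motion=[0.01,0.03,-0.28,-0.8,0.04,0.03,-0.54,-1.55,0.09,0.03,-0.76,-2.2,0.13,0.04,-0.93,-2.7,0.16,0.04,-1.02,-2.96])

```text
t: 3.8
tool_pos: [0.4789, 0.0012, 0.2182]
tcp_rot: [-0.649, 0.654, 0.277, -0.272]
wrist_force: [-0.3, 0.9, -0.4]
grip_width: 0.0174
```

```bash
python3 - <<'E'
from h import *
plan([pin(225.5,.217)]*1+[[*pin(225.5,.27)]])
im=eyes.read_camera('scene')[:,:,::-1];crop(im,230,180,120,100,6,'pics/s3.png')
E
```

```text
t 3.8 tcp [0.4789 0.0012 0.2182] phi 135.65 F [-0.3  0.9 -0.4] w 0.0174
[-0.01, 0.03, 0.02, 0.02]
[-0.01, -1.29, 0.01, 0.02]
```

View pics/s3.png

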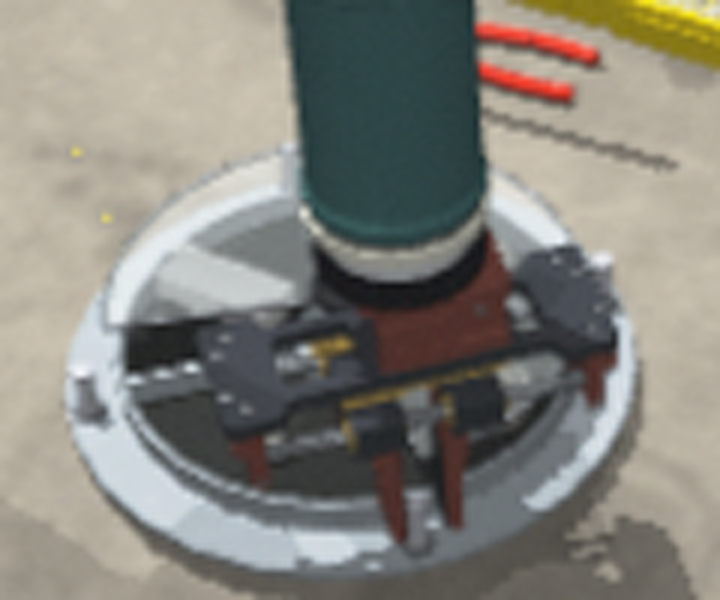

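The tray has turned: the next pin's top is at crop (84,372). I'll lift, measure it and go there.

```bash
python3 - <<'E'
from h import *
p=ray('scene',uc((84,374),230,180,6),.052)[:2];d=p-AX;print(p,np.linalg.norm(d),np.degrees(np.arctan2(d[1],d[0])))
E
```

```text
[0.47438353 0.1890638 ] 0.13418165895233694 136.67678918434765
```

>>> move_arm(motion=[0,0,0.02,0,0,-0.6,0.02,0,0,-1.2,0.02,0.6,0.2,-1.4,0.9,2,0,-1.4,1.9,3.4], gripper=0.7)

```text
t: 4.35
tool_pos: [0.4268, 0.055, 0.276]
tcp_rot: [-0.688, 0.693, 0.158, -0.146]
wrist_force: [0.8, 1.8, -0.4]
grip_width: 0.0265
```

```bash
python3 - <<'E'
from h import *
im=eyes.read_camera('scene')[:,:,::-1];crop(im,230,180,120,100,6,'pics/s4.png')
plan([pin(134,.27)])
E
```

```text
t 4.4 tcp [0.4179 0.0573 0.2741] phi 114.33 F [-7.6  1.6  0.1] w 0.0263
[2.79, 0.1, 2.47, 11.72]
```

View pics/s4.png

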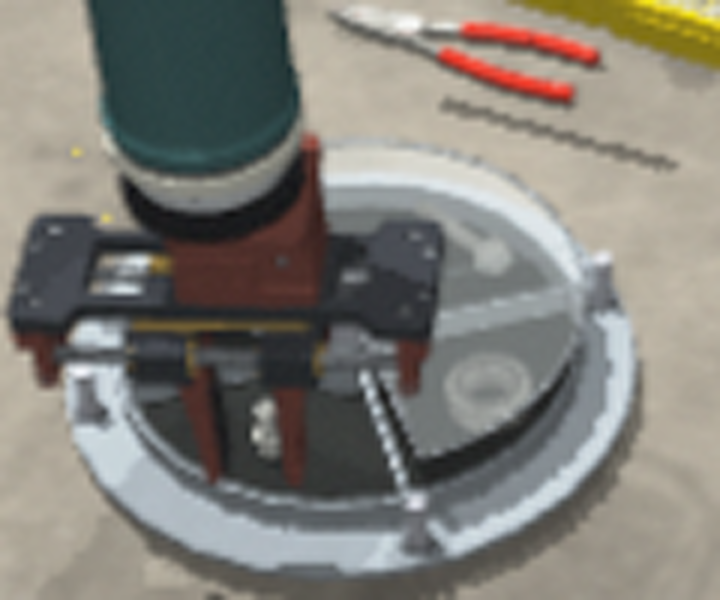

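```bash
python3 - <<'E'
from h import *
p=ray('scene',uc((418,500),230,180,6),.052)[:2];d=p-AX;print(np.linalg.norm(d),np.degrees(np.arctan2(d[1],d[0])))
plan([pin(136.5,.27)])
E
```

```text
0.1346615565477941 -134.88776737336892
t 4.4 tcp [0.4179 0.0573 0.2741] phi 114.33 F [-7.6  1.6  0.1] w 0.0263
[2.65, 0.1, 2.42, 11.3]
```

>>> move_arm(motion=[0.4,0.1,0.6,1.4,0.9,0.1,1.2,2.8,1.4,0.1,1.7,4.2,1.9,0.1,2.1,5.6,2.3,0.1,2.4,7])

```text
t: 4.9
tool_pos: [0.4625, 0.1843, 0.2707]
tcp_rot: [-0.698, 0.699, -0.108, 0.112]
wrist_force: [0.5, 0.2, -0.1]
grip_width: 0.0262
```

```bash
python3 - <<'E'
from h import *
plan([pin(136.3,.265)])
E
```

```text
t 4.9 tcp [0.4625 0.1843 0.2707] phi 72.17 F [ 0.5  0.2 -0.1] w 0.0262
[0.26, 0.15, 0.22, 4.31]
```

>>> move_arm(motion=[0.1,0.15,0.06,1.4,0.18,0.15,0.16,2.8,0.26,0.15,0.22,4.2,0.26,0.15,0.22,4.3,0.26,0.15,0.22,4.3])

```text
t: 5.4
tool_pos: [0.4749, 0.1895, 0.2652]
tcp_rot: [0.657, -0.657, 0.259, -0.264]
wrist_force: [0.4, -0.3, -0.3]
grip_width: 0.0263
```

```bash
python3 - <<'E'
from h import *
plan([pin(136.3,.24),pin(136.3,.217)])
c=cam('wrist');im=eyes.read_camera('wrist')[:,:,::-1].copy();cv2.imwrite('pics/wr3.png',im)
print(proj('wrist',[[*pin(a,0)[:2],.052] for a in (134,136.3,138)],c))
E
```

```text
t 5.4 tcp [0.4749 0.1895 0.2652] phi 46.59 F [ 0.4 -0.3 -0.3] w 0.0263
[-0.0, 0.63, 0.0, 0.05]
[-0.0, 1.2, 0.0, 0.05]
[[325.72763832 272.76269941]
 [316.04281866 272.54652578]
 [308.8813999  272.62379259]]
```

View pics/wr3.png

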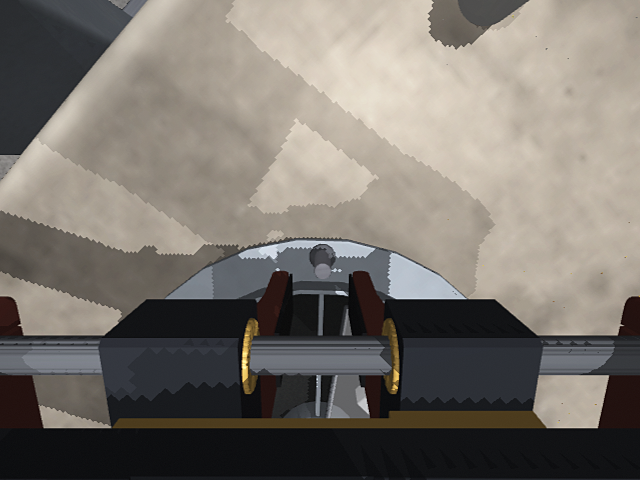

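Pin at (321,271), about 135.1°, is between the fingers. Descending, then the second stroke of about 89°.

>>> move_arm(motion=[0.02,0.4,-0.04,0,0.02,0.8,-0.04,0,0.02,1.18,-0.04,0,0.02,1.18,-0.04,0])

```text
t: 5.85
tool_pos: [0.4735, 0.1873, 0.2166]
tcp_rot: [-0.657, 0.658, -0.26, 0.262]
wrist_force: [-0.6, -0.5, 0.6]
grip_width: 0.0263
```

```bash
python3 - <<'E'
from h import *
plan([pin(137+a,.217) for a in (0.5,2.5,6,11,16)])
E
```

```text
t 5.85 tcp [0.4735 0.1873 0.2166] phi 46.7 F [-0.6 -0.5  0.6] w 0.0263
[-0.01, -0.01, 0.0, -0.13]
[-0.01, -0.01, -0.12, -0.47]
[0.01, -0.01, -0.32, -1.05]
[0.06, -0.01, -0.61, -1.88]
[0.13, -0.01, -0.89, -2.72]
```

>>> move_arm(motion=[0,0,0,-0.1,0,0,-0.12,-0.5,0.01,0,-0.32,-1.05,0.06,0,-0.6,-1.9,0.13,0,-0.9,-2.7], gripper=0.8)

```text
t: 6.35
tool_pos: [0.4529, 0.1576, 0.2177]
tcp_rot: [-0.688, 0.688, -0.162, 0.165]
wrist_force: [1.4, 0.1, 0.2]
grip_width: 0.0174
```

```bash
python3 - <<'E'
from h import *
plan([pin(137+a,.217) for a in (21.5,27,32.5,38,43.5)])
E
```

```text
t 6.35 tcp [0.4529 0.1576 0.2177] phi 63.22 F [1.4 0.1 0.2] w 0.0174
[0.01, 0.02, -0.32, -0.88]
[0.05, 0.02, -0.64, -1.8]
[0.13, 0.02, -0.95, -2.71]
[0.23, 0.02, -1.25, -3.63]
[0.36, 0.02, -1.55, -4.55]
```

>>> move_arm(motion=[0.01,0.02,-0.32,-0.9,0.05,0.02,-0.64,-1.8,0.13,0.02,-0.95,-2.7,0.23,0.02,-1.25,-3.6,0.36,0.02,-1.55,-4.55])

```text
t: 6.85
tool_pos: [0.4377, 0.0955, 0.2178]
tcp_rot: [-0.707, 0.708, 0.007, -0.003]
wrist_force: [1.1, 1.6, 0.4]
grip_width: 0.0176
```

```bash
python3 - <<'E'
from h import *
plan([pin(137+a,.217) for a in (49,54.5,60,65.5,71)])
E
```

```text
t 6.85 tcp [0.4377 0.0955 0.2178] phi 90.84 F [1.1 1.6 0.4] w 0.0176
[0.02, 0.02, -0.31, -0.86]
[0.06, 0.02, -0.63, -1.78]
[0.14, 0.02, -0.94, -2.69]
[0.24, 0.02, -1.25, -3.61]
[0.38, 0.02, -1.54, -4.53]
```

>>> move_arm(motion=[0.02,0.02,-0.31,-0.86,0.06,0.02,-0.63,-1.8,0.14,0.02,-0.94,-2.7,0.24,0.02,-1.25,-3.6,0.38,0.02,-1.54,-4.5])

```text
t: 7.35
tool_pos: [0.4535, 0.0337, 0.218]
tcp_rot: [-0.685, 0.687, 0.174, -0.17]
wrist_force: [-1.2, 1.5, -0.7]
grip_width: 0.0176
```

```bash
python3 - <<'E'
from h import *
plan([pin(137+a,.217) for a in (76,80.5,84.5,87.2,88)])
E
```

```text
t 7.35 tcp [0.4535 0.0337 0.218 ] phi 118.15 F [-1.2  1.5 -0.7] w 0.0176
[0.02, 0.03, -0.28, -0.81]
[0.05, 0.03, -0.55, -1.56]
[0.1, 0.03, -0.77, -2.23]
[0.14, 0.03, -0.93, -2.68]
[0.15, 0.03, -0.97, -2.81]
```

>>> move_arm(motion=[0.02,0.03,-0.28,-0.8,0.05,0.03,-0.55,-1.55,0.1,0.03,-0.77,-2.2,0.14,0.03,-0.92,-2.65,0.15,0.03,-0.97,-2.8])

```text
t: 7.85
tool_pos: [0.4777, 0.0019, 0.2178]
tcp_rot: [-0.652, 0.654, 0.273, -0.269]
wrist_force: [-1.0, 0.6, -1.1]
grip_width: 0.0176
```

>>> move_arm(motion=[0,0,0,0,0,-0.6,0,0,0.1,-1.4,0,0.3,-0.4,-2.2,0.3,0.9,-1,-2.8,1,1.8], gripper=0.7)

```text
t: 8.35
tool_pos: [0.422, 0.0015, 0.3318]
tcp_rot: [-0.674, 0.678, 0.211, -0.203]
wrist_force: [0.5, 0.4, 0.9]
grip_width: 0.0263
```

```bash
python3 - <<'E'
from h import *
im=eyes.read_camera('scene')[:,:,::-1];cv2.imwrite('pics/scene5.png',im);crop(im,230,180,120,100,6,'pics/s5.png')
im=eyes.read_camera('wrist')[:,:,::-1];cv2.imwrite('pics/wr5.png',im)
plan([pin(225,.3)])
E
```

```text
t 8.45 tcp [0.4168 0.0027 0.3316] phi 124.12 F [-0.1 -0.1 -0.4] w 0.0268
[1.24, 0.8, -0.85, -1.81]
```

View pics/s5.png

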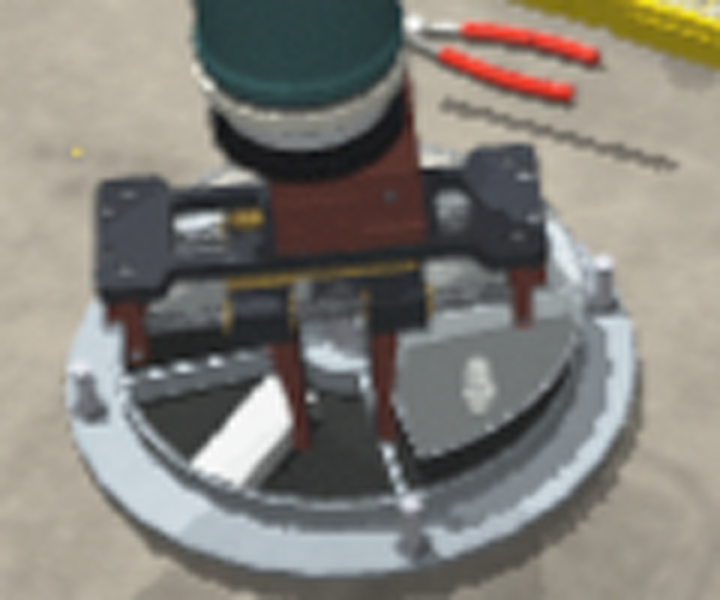

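View pics/wr5.png

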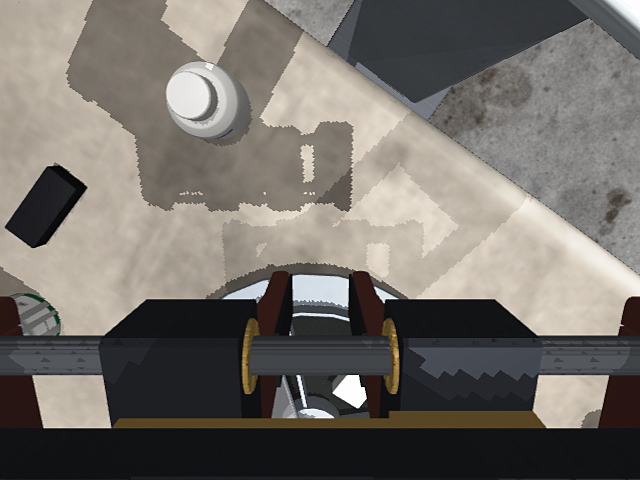

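The block's compartment is in the opening, with the block at crop (245,435). I'll shift back and up so the wrist camera can see it.

```bash
python3 - <<'E'
from h import *
s,p,R=pose()
plan(lin([*p,124],[.545,.10,.35,92],5))
E
```

```text
t 8.45 tcp [0.4168 0.0027 0.3316] phi 124.12 F [-0.1 -0.1 -0.4] w 0.0268
[0.8, -0.09, 0.04, 1.09]
[1.61, -0.18, 0.09, 2.15]
[2.41, -0.26, 0.13, 3.22]
[3.22, -0.35, 0.17, 4.29]
[4.02, -0.44, 0.21, 5.35]
```

>>> move_arm(motion=[0.8,-0.09,0.04,1.1,1.6,-0.18,0.09,2.15,2.4,-0.26,0.13,3.2,3.2,-0.35,0.17,4.3,4,-0.44,0.21,5.35], gripper=0.45)

```text
t: 8.95
tool_pos: [0.5454, 0.1007, 0.3498]
tcp_rot: [-0.707, 0.708, 0.014, -0.009]
wrist_force: [0.6, -0.6, 0.3]
grip_width: 0.0483
```

>>> move_arm(motion=[0,0,0,0])

```text
t: 9.05
tool_pos: [0.5488, 0.1027, 0.3502]
tcp_rot: [-0.707, 0.707, 0.015, -0.007]
wrist_force: [-0.2, -0.6, -0.0]
grip_width: 0.048
```

```bash
python3 - <<'E'
from h import *
c=cam('wrist');im=eyes.read_camera('wrist')[:,:,::-1];cv2.imwrite('pics/wr6.png',im)
import pickle;pickle.dump(c,open('c6.pkl','wb'))
plan([pin(225,.3)])
E
```

```text
t 9.1 tcp [0.547  0.1019 0.3495] phi 91.96 F [-0.8  0.6 -1. ] w 0.0482
[-1.84, 1.23, -2.43, -7.17]
```

View pics/wr6.png

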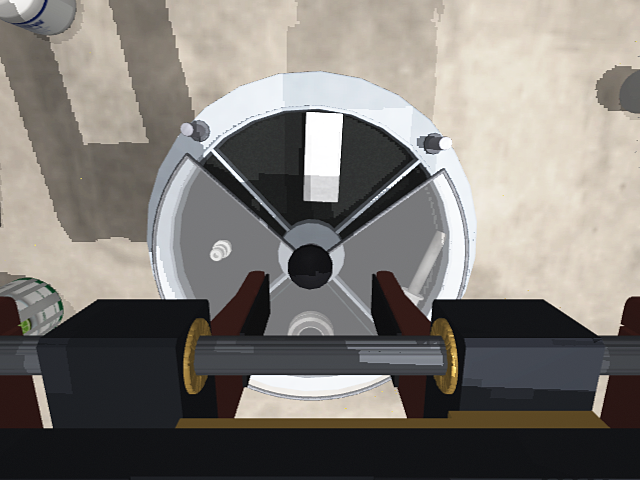

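The compartment is well centred in the opening, with the block at (323,155) and the fitting, bolt and bearing in place. Measuring the block and checking the centring.

```bash
cat > blk.py <<'E'
from h import *
E
python3 - <<'E'
from h import *
import pickle;c=pickle.load(open('c6.pkl','rb'))
np.set_printoptions(precision=4,suppress=True)
im=cv2.imread('pics/wr6.png');m=np.zeros(im.shape[:2],np.uint8);m[105:215,285:360]=(im[105:215,285:360].min(2)>140)
m=cv2.morphologyEx(m,cv2.MORPH_OPEN,np.ones((5,5)))
cs=max(cv2.findContours(m,0,1)[0],key=cv2.contourArea);r=cv2.boxPoints(cv2.minAreaRect(cs));print(r)
P=np.array([ray('wrist',u,.038,c)[:2] for u in r]);print(P,P.mean(0),[np.linalg.norm(P[i]-P[i-1]) for i in range(4)])
e=P[1]-P[0] if np.linalg.norm(P[1]-P[0])>.05 else P[2]-P[1];print('long ang',np.degrees(np.arctan2(e[1],e[0])))
f=lambda u,z:ray('wrist',u,z,c)[:2]
kn=f((310,266),.077);print('knob',kn)
for n,u,z in(('pinR',(187,130),.052),('pinL',(445,143),.052),('covR',(193,154),.066),('covL',(445,168),.066)):
    d=f(u,z)-kn;print(n,f(u,z),np.linalg.norm(d),np.degrees(np.arctan2(d[1],d[0])))
E
```

```text
[[302.8384 200.4952]
 [305.6932 103.4322]
 [359.2939 105.0086]
 [356.4391 202.0717]]
[[0.5264 0.0901]
 [0.4534 0.0908]
 [0.4532 0.131 ]
 [0.5264 0.133 ]] [0.4899 0.1112] [np.float64(0.042915966266745986), np.float64(0.07307092494305432), np.float64(0.040203098942359815), np.float64(0.07316831550987159)]
long ang 179.41046460917232
knob [0.5683 0.0979]
pinR [0.4757 0.0057] 0.13067779437638516 -135.157017812531
pinL [0.4789 0.1939] 0.13119862168536908 132.93833237577314
covR [0.4921 0.0138] 0.11346914008642263 -132.21512565322686
covL [0.4962 0.1913] 0.11801832415961 127.66063054990668
```

```bash
python3 - <<'E'
from h import *
import pickle;c=pickle.load(open('c6.pkl','rb'))
np.set_printoptions(precision=4,suppress=True)
im=cv2.imread('pics/wr6.png');crop(im,280,95,80,120,5,'pics/b6.png')
f=lambda u,z:ray('wrist',u,z,c)[:2]
m=np.zeros(im.shape[:2],np.uint8);m[112:215,285:348]=(im[112:215,285:348].min(2)>140)
for y in range(114,206,6):
    x=np.where(m[y])[0]; print(y,x.min() if len(x) else None,x.max() if len(x) else None, end='; ')
print()
E
```

```text
114 306 342; 120 306 342; 126 306 342; 132 305 341; 138 305 341; 144 305 341; 150 305 340; 156 305 340; 162 304 340; 168 304 339; 174 304 339; 180 305 338; 186 304 338; 192 304 338; 198 304 337; 204 None None;
```

View pics/b6.png

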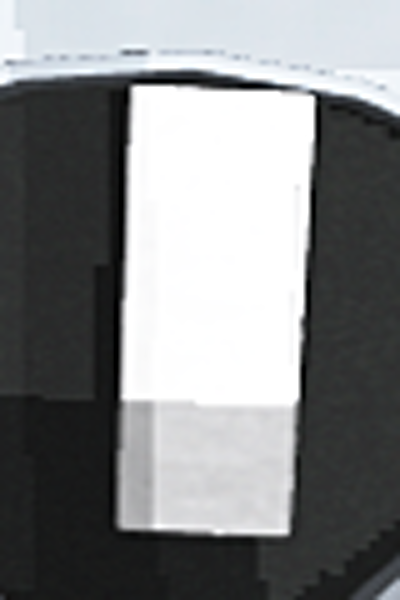

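```bash
python3 - <<'E'
from h import *
import pickle;c=pickle.load(open('c6.pkl','rb'))
np.set_printoptions(precision=4,suppress=True)
f=lambda u,z:ray('wrist',u,z,c)[:2]
K,R,t=c;print('campos',-R.T@t,'fwd',R[2])
P=np.array([f(u,.038) for u in uc([(130,86),(314,97),(118,528),(290,535)],280,95,5)]);print(P)
print('w',np.linalg.norm(P[0]-P[1]),np.linalg.norm(P[2]-P[3]),'l',np.linalg.norm(P[0]-P[2]),np.linalg.norm(P[1]-P[3]),P.mean(0))
for a,b in((0,2),(1,3)): e=P[a]-P[b];print(np.degrees(np.arctan2(e[1],e[0])))
print([f(u,.022) for u in uc([(118,528),(290,535)],280,95,5)])
E
```

```text
campos [0.4841 0.1025 0.3288] fwd [ 0.2525  0.0082 -0.9676]
[[0.4593 0.0909]
 [0.46   0.1187]
 [0.5262 0.0904]
 [0.5265 0.1179]]
w 0.0277895649248545 0.02754071275566496 l 0.06689320652178159 0.06646023433386955 [0.493  0.1045]
179.55336236737608
179.34253404552518
[array([0.5285, 0.0897]), array([0.5288, 0.1188])]
```

```bash
python3 - <<'E'
from h import *
plan([[.493,.1045,.3,89.4],[.493,.1045,.25,89.4],[.493,.1045,.206,89.4]])
E
```

```text
t 9.1 tcp [0.547  0.1019 0.3495] phi 91.96 F [-0.8  0.6 -1. ] w 0.0482
[-1.36, 1.23, 0.11, 0.43]
[-1.37, 2.48, 0.11, 0.43]
[-1.38, 3.58, 0.12, 0.43]
```

>>> move_arm(motion=[-0.7,0.4,0.06,0.2,-1.37,0.9,0.11,0.43,-1.37,1.6,0.11,0.43,-1.37,2.2,0.11,0.43,-1.37,2.5,0.11,0.43])

```text
t: 9.6
tool_pos: [0.491, 0.1038, 0.2472]
tcp_rot: [-0.707, 0.708, -0.002, 0.005]
wrist_force: [0.0, -0.2, -0.4]
grip_width: 0.0483
```

```bash
python3 - <<'E'
from h import *
plan([[.493,.1045,.23,89.4],[.493,.1045,.206,89.4]])
E
```

```text
t 9.6 tcp [0.491  0.1038 0.2472] phi 89.46 F [ 0.  -0.2 -0.4] w 0.0483
[0.05, 0.43, 0.02, 0.01]
[0.04, 1.03, 0.02, 0.01]
```

>>> move_arm(motion=[0.05,0.4,0.02,0,0.05,0.75,0.02,0,0.05,1,0.02,0,0.05,1.02,0.02,0])

```text
t: 10.0
tool_pos: [0.4926, 0.1043, 0.2055]
tcp_rot: [-0.706, 0.708, -0.002, 0.004]
wrist_force: [0.3, -0.3, 0.8]
grip_width: 0.0483
```

>>> move_arm(motion=[0,0,0,0,0,0,0,0,0,0,0,0,0,0,0,0], gripper=0.75, squeeze=15)

```text
t: 10.4
tool_pos: [0.4929, 0.1043, 0.2061]
tcp_rot: [-0.706, 0.708, -0.002, 0.004]
wrist_force: [0.5, -0.9, 2.5]
grip_width: 0.0279
```

```bash
python3 - <<'E'
from h import *
plan([[.493,.1045,.206,89.4],[.493,.1045,.30,89.4]])
E
```

```text
t 10.4 tcp [0.4929 0.1043 0.2061] phi 89.5 F [ 0.5 -0.9  2.5] w 0.0279
[0.0, 0.0, 0.01, 0.02]
[0.01, -2.35, 0.0, 0.02]
```

>>> move_arm(motion=[0,-0.15,0,0,0,-0.6,0,0,0,-1.3,0,0,0,-2.2,0,0,0,-3.1,0,0], gripper=0.85, squeeze=25)

```text
t: 10.9
tool_pos: [0.4919, 0.1045, 0.3316]
tcp_rot: [-0.706, 0.708, -0.002, 0.004]
wrist_force: [1.0, -0.0, -1.1]
grip_width: 0.0281
```

```bash
python3 - <<'E'
from h import *
s,p,R=pose()
im=eyes.read_camera('side')[:,:,::-1];crop(im,220,150,160,120,5,'pics/s7.png')
plan(lin([*p,89.5],[.515,-.337,.33,102],10))
E
```

```text
t 10.95 tcp [0.494  0.1048 0.3371] phi 89.51 F [ 1.3 -0.   2.4] w 0.0279
[0.01, 0.14, -1.11, -0.21]
[0.08, 0.15, -2.21, -0.42]
[0.15, 0.16, -3.32, -0.62]
[0.22, 0.16, -4.42, -0.83]
[0.28, 0.17, -5.52, -1.04]
[0.35, 0.17, -6.63, -1.25]
[0.42, 0.18, -7.73, -1.46]
[0.48, 0.18, -8.83, -1.67]
[0.55, 0.19, -9.94, -1.87]
[0.62, 0.2, -11.04, -2.08]
```

View pics/s7.png

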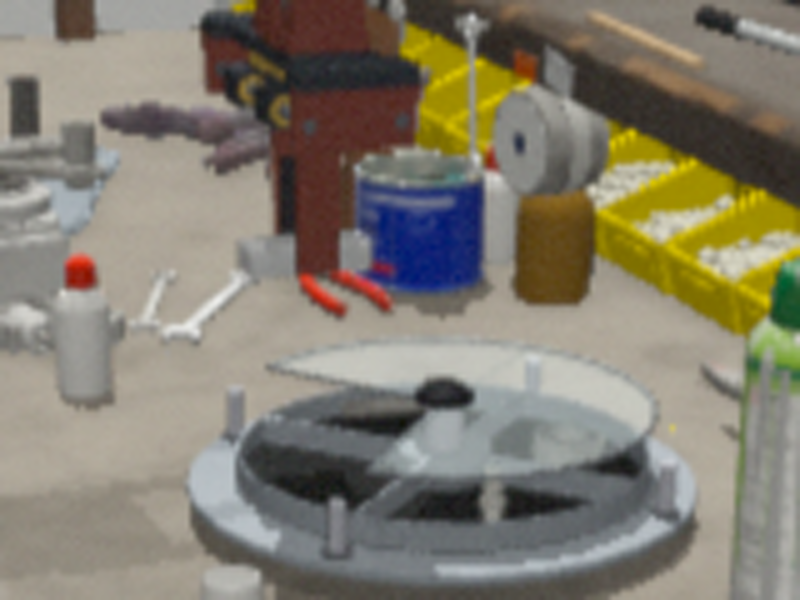

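The block is held level and clear of the carousel, at crop (240–370,255). I'll carry it toward the wall; the can at x≈0.63 stays clear.

>>> move_arm(motion=[0,0.1,-0.8,-0.2,0.06,0.12,-1.9,-0.4,0.12,0.15,-3,-0.6,0.2,0.15,-4.1,-0.8,0.26,0.16,-5.2,-1])

```text
t: 11.45
tool_pos: [0.5024, -0.1049, 0.3315]
tcp_rot: [-0.706, 0.707, 0.039, -0.03]
wrist_force: [0.2, 0.3, -0.9]
grip_width: 0.0275
```

```bash
python3 - <<'E'
from h import *
s,p,R=pose()
plan(lin([*p,95.5],[.515,-.337,.33,102],5))
E
```

```text
t 11.45 tcp [ 0.5024 -0.1049  0.3315] phi 95.58 F [ 0.2  0.3 -0.9] w 0.0275
[-0.05, 0.01, -1.16, -0.2]
[-0.1, 0.02, -2.32, -0.42]
[-0.15, 0.03, -3.48, -0.64]
[-0.2, 0.04, -4.64, -0.85]
[-0.25, 0.05, -5.81, -1.07]
```

>>> move_arm(motion=[-0.05,0,-1.16,-0.2,-0.1,0,-2.3,-0.4,-0.15,0,-3.45,-0.65,-0.2,0,-4.6,-0.85,-0.25,0,-5.75,-1.07])

```text
t: 11.95
tool_pos: [0.5145, -0.3366, 0.3322]
tcp_rot: [-0.702, 0.704, 0.079, -0.07]
wrist_force: [0.2, 0.6, -0.6]
grip_width: 0.028
```

>>> move_arm(motion=[0,0,0,0,0,0,0,0])

```text
t: 12.15
tool_pos: [0.5141, -0.3375, 0.3321]
tcp_rot: [-0.703, 0.704, 0.078, -0.069]
wrist_force: [-0.7, 1.1, -0.2]
grip_width: 0.0279
```

```bash
python3 - <<'E'
from h import *
import pickle
c=cam('wrist');im=eyes.read_camera('wrist')[:,:,::-1];cv2.imwrite('pics/wr8.png',im);pickle.dump(c,open('c8.pkl','wb'))
plan([])
K,R,t=c;print(-R.T@t)
E
```

```text
t 12.2 tcp [ 0.514  -0.3361  0.332 ] phi 101.97 F [ 0.3  0.6 -1. ] w 0.0278
[ 0.45073489 -0.34916388  0.3106954 ]
```

View pics/wr8.png

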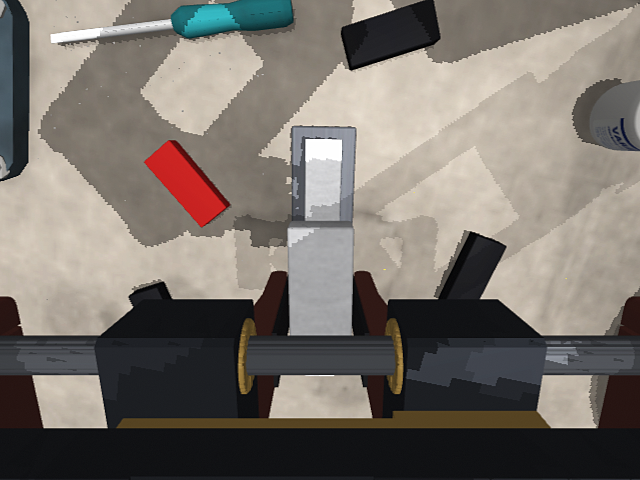

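The held block at (320,275) hides the joint of the lower blocks. I'll back off along the wall and look again.

>>> move_arm(motion=[0.8,-0.2,0.05,0,1.6,-0.4,0.1,0,2,-0.4,0.1,0,2,-0.4,0.1,0,2,-0.4,0.1,0])

```text
t: 12.7
tool_pos: [0.5906, -0.3144, 0.3482]
tcp_rot: [-0.703, 0.703, 0.078, -0.071]
wrist_force: [0.5, -0.7, -1.5]
grip_width: 0.0279
```

```bash
python3 - <<'E'
from h import *
import pickle
c=cam('wrist');im=eyes.read_camera('wrist')[:,:,::-1];cv2.imwrite('pics/wr9.png',im);pickle.dump(c,open('c9.pkl','wb'))
crop(im,250,60,140,150,4,'pics/w9.png')
plan([])
K,R,t=c;print(-R.T@t)
E
```

```text
t 12.75 tcp [ 0.5901 -0.3149  0.3481] phi 102.02 F [-0.2  0.2 -0.3] w 0.0279
[ 0.5272103  -0.32630924  0.32693272]
```

View pics/wr9.png

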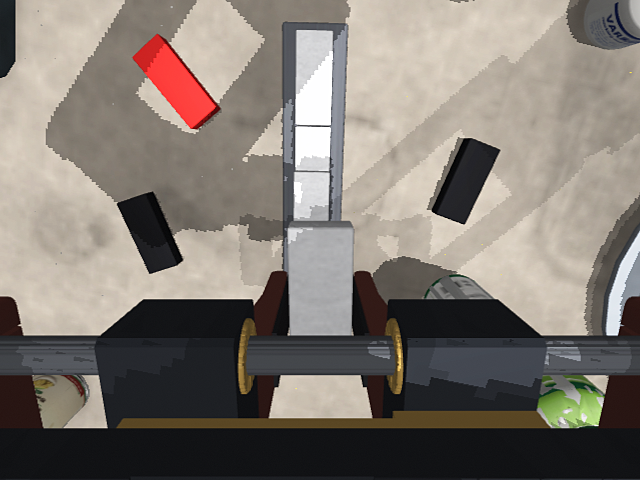

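View pics/w9.png

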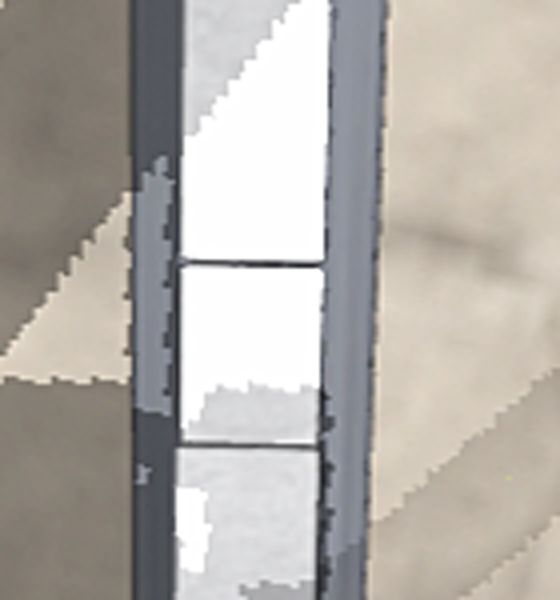

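```bash
python3 - <<'E'
from h import *
import pickle;c=pickle.load(open('c9.pkl','rb'))
np.set_printoptions(precision=4,suppress=True)
im=cv2.imread('pics/wr9.png');crop(im,270,15,100,30,6,'pics/w9t.png');crop(im,275,210,90,30,8,'pics/w9h.png')
g=lambda L,z:np.array([ray('wrist',u,z,c)[:2] for u in uc(L,250,60,4)])
j=g([(181,263),(324,263)],.024);print('joint',j,j.mean(0),np.linalg.norm(j[0]-j[1]))
t=g([(176,446),(318,446)],.040);print('topfar end',t,t.mean(0),np.linalg.norm(t[0]-t[1]), 'dist joint-end',np.linalg.norm(t.mean(0)-j.mean(0)))
n=np.array([ray('wrist',u,.024,c)[:2] for u in [(295.5,29.5),(333,29.5)]]);print('near end',n,n.mean(0),np.linalg.norm(n[0]-n[1]),np.linalg.norm(n.mean(0)-j.mean(0)))
d=n.mean(0)-j.mean(0);print('y axis ang',np.degrees(np.arctan2(d[1],d[0])));d=n.mean(0)-t.mean(0);print(np.degrees(np.arctan2(d[1],d[0])))
pe=np.array([ray('wrist',u,.008,c)[:2] for u in [(285,23),(347,23),(250+131/4,100),(250+384/4,100)]]);print('plate',pe)
# held block predicted
s,p,R=pose();b=p[2]-.2061
zt=b+.038;e=np.array([np.cos(np.radians(191.95)),np.sin(np.radians(191.95))]);nn=np.array([-e[1],e[0]])
for z in(zt,zt-.016):
  print('held pred',proj('wrist',[[*(p[:2]+e*.034+nn*k*.014),z] for k in(-1,1)],c))
E
```

```text
joint [[ 0.5153 -0.3493]
 [ 0.5094 -0.3217]] [ 0.5123 -0.3355] 0.028306495760350353
topfar end [[ 0.5493 -0.3426]
 [ 0.5435 -0.3157]] [ 0.5464 -0.3292] 0.027448286724833994 dist joint-end 0.034638836630598926
near end [[ 0.4483 -0.3619]
 [ 0.4425 -0.3346]] [ 0.4454 -0.3483] 0.02793404086175121 0.06816952728093778
y axis ang -169.18631269156518
-169.28698948571997
plate [[ 0.4414 -0.3727]
 [ 0.4312 -0.3254]
 [ 0.4972 -0.3641]
 [ 0.4864 -0.3134]]
held pred [[349.7126 222.3404]
 [281.4204 222.2292]]
held pred [[346.9429 215.2639]
 [285.0536 215.1627]]
```

View pics/w9t.png

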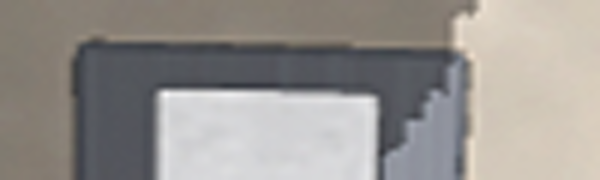

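View pics/w9h.png

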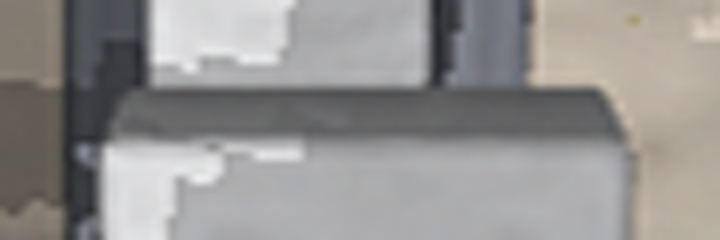

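```bash
python3 - <<'E'
from h import *
import pickle;np.set_printoptions(precision=4,suppress=True)
c=pickle.load(open('c9.pkl','rb'));s,p,R=pose()
K,Rc,t=c
print('cam in tool',R.T@(-Rc.T@t-p)); print('cam axes in tool (cols x,y,z)\n',R.T@Rc.T)
# grasp centre line at various depth in image
for y in (.163,.182,.25,.32): print(y,proj('wrist',[p+R@np.array([0,y,0])],c))
E
```

```text
cam in tool [-0.0641  0.0206  0.0019]
cam axes in tool (cols x,y,z)
 [[-0.0004  0.9704  0.2415]
 [-0.001  -0.2415  0.9704]
 [ 1.      0.0001  0.0011]]
0.163 [[315.1411 307.7502]]
0.182 [[315.6369 290.9325]]
0.25 [[316.7822 252.0827]]
0.32 [[317.4453 229.5893]]
```

```bash
python3 - <<'E'
from h import *
T=[.508,-.3385]
plan([[*T,.33,101],[*T,.28,101],[*T,.24,101],[*T,.219,101]])
E
```

```text
t 12.75 tcp [ 0.5901 -0.3149  0.3481] phi 102.02 F [-0.2  0.2 -0.3] w 0.0279
[-2.14, 0.43, -0.15, 0.17]
[-2.15, 1.68, -0.15, 0.17]
[-2.16, 2.68, -0.15, 0.17]
[-2.16, 3.21, -0.15, 0.17]
```

>>> move_arm(motion=[-1,0.2,-0.08,0.1,-2.15,0.4,-0.15,0.17,-2.15,1,-0.15,0.17,-2.15,1.7,-0.15,0.17,-2.15,2.2,-0.15,0.17])

```text
t: 13.25
tool_pos: [0.5058, -0.3385, 0.2579]
tcp_rot: [0.704, -0.703, -0.07, 0.064]
wrist_force: [0.1, -0.6, -0.7]
grip_width: 0.0276
```

```bash
python3 - <<'E'
from h import *
T=[.508,-.3385]
plan([[*T,.24,101],[*T,.219,101]])
E
```

```text
t 13.25 tcp [ 0.5058 -0.3385  0.2579] phi 100.9 F [ 0.1 -0.6 -0.7] w 0.0276
[0.05, 0.45, -0.01, -0.02]
[0.04, 0.97, -0.01, -0.02]
```

>>> move_arm(motion=[0.05,0.3,0,0,0.05,0.6,0,0,0.05,0.85,0,0,0.05,0.96,0,0,0.05,0.96,0,0])

```text
t: 13.75
tool_pos: [0.5081, -0.338, 0.2191]
tcp_rot: [0.705, -0.703, -0.07, 0.064]
wrist_force: [0.8, -1.2, -0.8]
grip_width: 0.0277
```

```bash
python3 - <<'E'
from h import *
import pickle
c=cam('wrist');im=eyes.read_camera('wrist')[:,:,::-1];cv2.imwrite('pics/wr10.png',im);pickle.dump(c,open('c10.pkl','wb'))
crop(im,250,90,140,150,4,'pics/w10.png')
im=eyes.read_camera('side')[:,:,::-1];crop(im,305,240,130,100,6,'pics/s10.png')
plan([])
E
```

```text
t 13.85 tcp [ 0.5084 -0.3382  0.22  ] phi 100.91 F [-0.8  0.1  0.3] w 0.0284
```

View pics/w10.png

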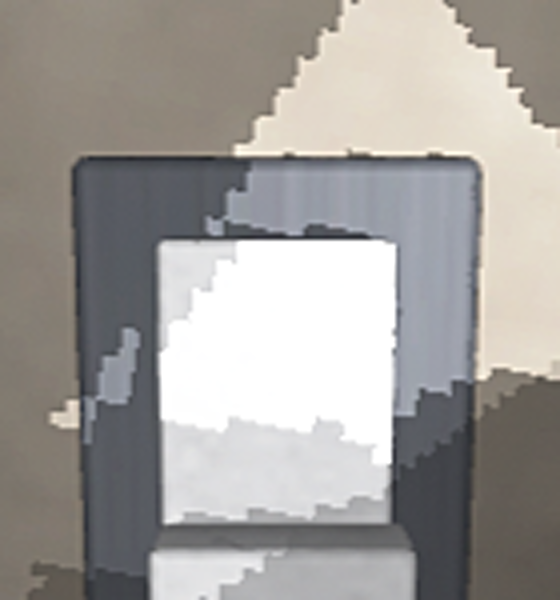

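View pics/s10.png

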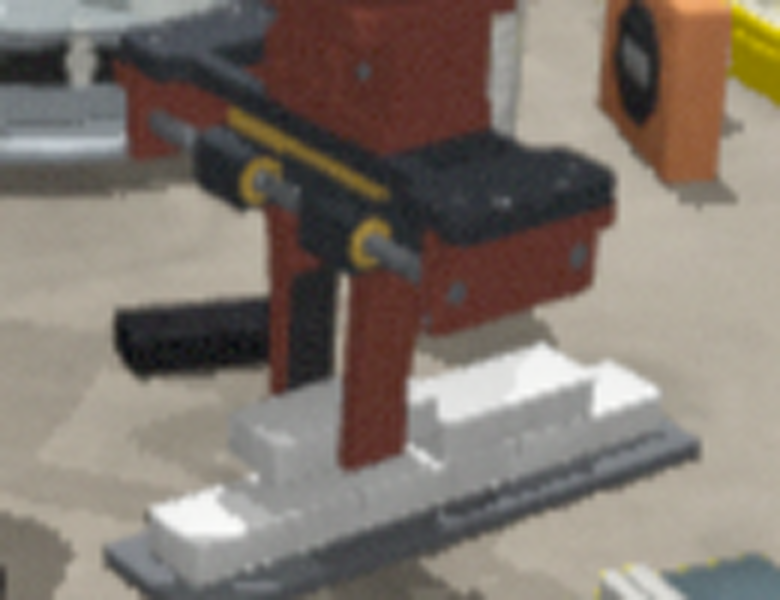

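```bash
python3 - <<'E'
from h import *
import pickle;c=pickle.load(open('c10.pkl','rb'))
np.set_printoptions(precision=4,suppress=True)
g=lambda u,z:ray('wrist',uc(u,250,90,4),z,c)[:2]
n=g((276.5,240),.024);e=np.array([np.cos(np.radians(190.9)),np.sin(np.radians(190.9))])
for h,z,lab in(((281,526),.0355,'bottom'),((282.5,549),.0515,'top')):
    b=g(h,z);d=n-b;print(lab,b,'along',d@e,'across',d@np.array([e[1],-e[0]]))
print('near',n)
print(np.linalg.norm(g((157,240),.024)-g((396,240),.024)),np.linalg.norm(g((150,549),.0515)-g((415,549),.0515)),np.linalg.norm(g((160,526),.0355)-g((403,526),.0355)))
E
```

```text
bottom [ 0.476  -0.3421] along 0.03135789484542803 across -0.00048220717592816257
top [ 0.4752 -0.3421] along 0.030588625173326004 across -0.0006090623547640194
near [ 0.4453 -0.3485]
0.027615372657308835 0.027168838749462892 0.027523541855645418
```

The held block's near end sits 31 mm from the base end (nominal 34.5), 0.5 mm off to the side and parallel. I'll shift 2.5 mm away from the robot and lower.

>>> move_arm(motion=[0.06,0,-0.01,0,0.06,0.08,-0.01,0,0.06,0.16,-0.01,0,0.06,0.22,-0.01,0,0.06,0.25,-0.01,0])

```text
t: 14.35
tool_pos: [0.5108, -0.338, 0.2096]
tcp_rot: [0.704, -0.703, -0.07, 0.064]
wrist_force: [-0.6, -0.2, -0.8]
grip_width: 0.0279
```

```bash
python3 - <<'E'
from h import *
plan([])
c=cam('wrist');im=eyes.read_camera('wrist')[:,:,::-1]
crop(im,250,90,140,150,4,'pics/w11.png')
im=eyes.read_camera('side')[:,:,::-1];crop(im,305,240,130,100,6,'pics/s11.png')
E
```

```text
t 14.35 tcp [ 0.5108 -0.338   0.2096] phi 100.91 F [-0.6 -0.2 -0.8] w 0.0279
```

View pics/w11.png

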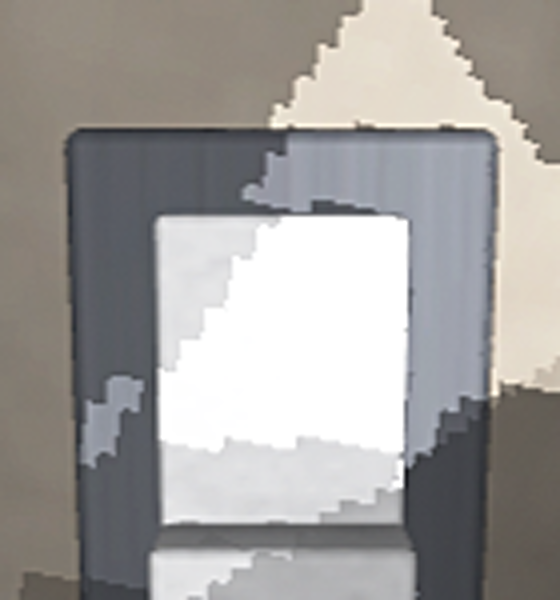

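View pics/s11.png

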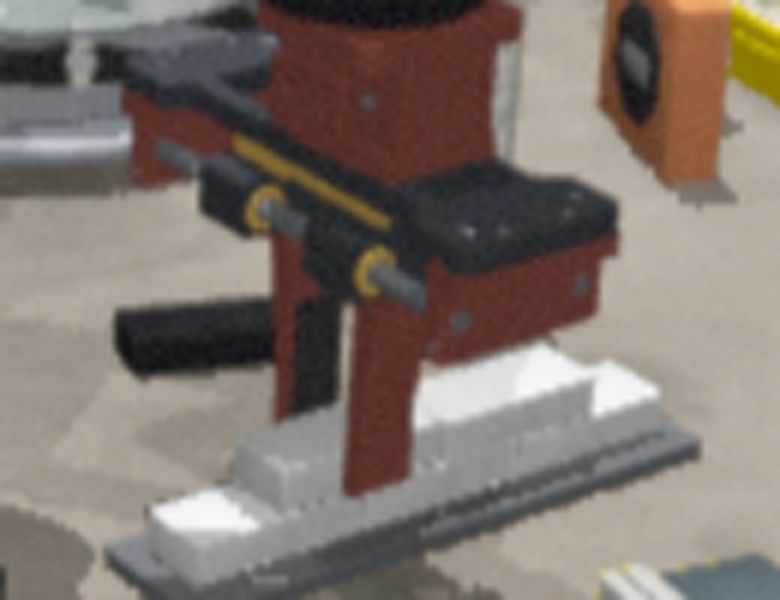

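The block now sits over the lower course with its edges at crop columns 158–405, flush with the base. Lowering the last 1.5 mm.

>>> move_arm(motion=[0,0.02,0,0,0,0.04,0,0,0,0.04,0,0])

```text
t: 14.75
tool_pos: [0.5108, -0.338, 0.2082]
tcp_rot: [0.704, -0.703, -0.07, 0.064]
wrist_force: [-0.9, 0.7, 1.4]
grip_width: 0.0276
```

>>> move_arm(motion=[0,0.02,0,0,0,0.02,0,0])

```text
t: 14.95
tool_pos: [0.5108, -0.338, 0.2081]
tcp_rot: [0.704, -0.703, -0.07, 0.064]
wrist_force: [-1.4, 2.3, 6.0]
grip_width: 0.0278
```

Contact at 6 N. Releasing slowly.

>>> move_arm(motion=[0,0,0,0,0,0,0,0,0,0,0,0,0,0,0,0], gripper=0.5, squeeze=5)

```text
t: 15.35
tool_pos: [0.5108, -0.338, 0.208]
tcp_rot: [0.704, -0.703, -0.07, 0.064]
wrist_force: [0.5, -0.0, 0.2]
grip_width: 0.0433
```

>>> move_arm(motion=[0,-0.3,0,0,0,-0.8,0,0,0,-1.5,0,0,0,-2.3,0,0,0,-3,0,0])

```text
t: 15.85
tool_pos: [0.5098, -0.3382, 0.3303]
tcp_rot: [0.704, -0.704, -0.07, 0.064]
wrist_force: [-0.6, -0.1, 0.4]
grip_width: 0.0437
```

>>> move_arm(motion=[0.8,-0.5,0,0,1.6,-0.5,0,0,2,-0.5,0,0,2,-0.5,0,0])

```text
t: 16.25
tool_pos: [0.5895, -0.3225, 0.351]
tcp_rot: [0.704, -0.704, -0.071, 0.065]
wrist_force: [-1.3, 0.8, -0.2]
grip_width: 0.0438
```

```bash
python3 - <<'E'
from h import *
import pickle
plan([])
c=cam('wrist');im=eyes.read_camera('wrist')[:,:,::-1];cv2.imwrite('pics/wr12.png',im);pickle.dump(c,open('c12.pkl','wb'))
im=eyes.read_camera('side')[:,:,::-1];crop(im,305,270,130,80,6,'pics/s12.png')
E
```

```text
t 16.25 tcp [ 0.5895 -0.3225  0.351 ] phi 101.02 F [-1.3  0.8 -0.2] w 0.0438
```

View pics/wr12.png

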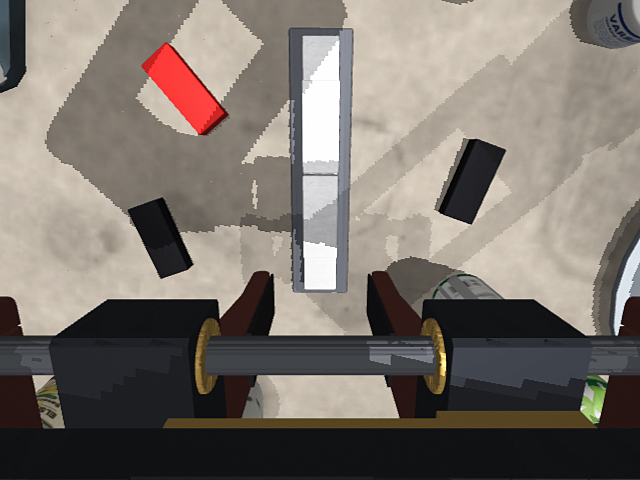

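View pics/s12.png

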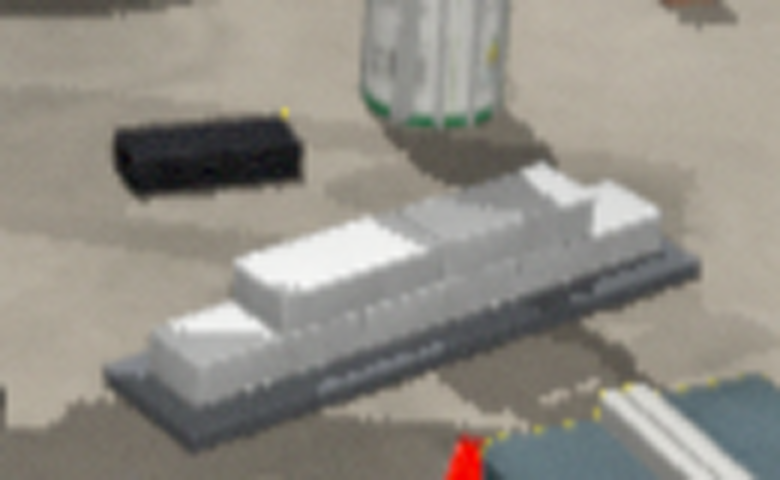

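The block lies flat in line with the upper block, with a joint of about 1–2 mm at wrist (320,174). A numeric check before handing in:

```bash
python3 - <<'E'
from h import *
import pickle;c=pickle.load(open('c12.pkl','rb'));np.set_printoptions(precision=4,suppress=True)
im=cv2.imread('pics/wr12.png');crop(im,280,20,80,170,3.5,'pics/w12.png')
E
```

```text
(no output)
```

View pics/w12.png

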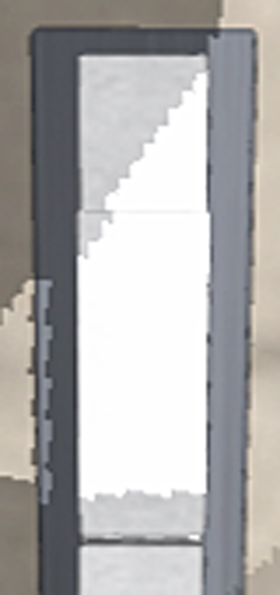

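```bash
python3 - <<'E'
from h import *
import pickle;c=pickle.load(open('c12.pkl','rb'));np.set_printoptions(precision=4,suppress=True)
g=lambda u,z:ray('wrist',uc(u,280,20,3.5),z,c)[:2]
e=np.array([np.cos(np.radians(190.9)),np.sin(np.radians(190.9))]);x=np.array([e[1],-e[0]])
n=g((142.5,56),.024);b=(g((77,212),.04)+g((209,212),.04))/2;f=(g((79,537),.04)+g((203,537),.04))/2;t=(g((79,543),.04)+g((203,543),.04))/2
print('near base to block end (34.5)',(n-b)@e,'length',(b-f)@e,'gap',(f-t)@e,'across: base',n@x,'blk',b@x,f@x,'topfar',t@x)
order.close_job()
E
```

```text
near base to block end (34.5) 0.033817803837108584 length 0.06729332391444177 gap 0.0013218298633086844 across: base -0.42638373232130455 blk -0.42623746533020307 -0.42655975689532355 topfar -0.4265578293123868
the job is handed in; nothing more can be done
```

The aluminium block is laid in the vacant place on the wall's second course, and the job is handed in. It took about 16 s of the 54 s allowed, and `close_job` gave no verdict.

- **Carousel:** I turned the tray about 177° in two strokes on its rim pins. After the second stroke I measured the compartment's middle about 1° from the middle of the opening. The bearing, fitting and bolt were still in their compartments.
- **Laying the block:** I took the block out and lowered it onto the wall until contact, at about 6 N. I then released it and backed the hand away.

| Last check (wrist camera) | Measured | Nominal |
|---|---|---|
| Near end of lower block to near end of new block | 33.8 mm | 34.5 mm |
| Gap to the upper block | 1.3 mm | 1 mm |
| Sideways offset from its neighbours | about 0.3 mm | 0 mm |

In the last side and wrist views the block lay flat. I did not measure the positions of the laid blocks, can and bottles again at the end. Nothing was seen to touch the can or bottles, and the laid blocks and the bystanders in view looked undisturbed.

One disagreement: the wrist camera's calibration sits about 2 mm off across the jaws. I therefore aligned the block by its image position relative to the lower blocks.

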